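# Take the clipped cover off the column oven

## Task

The column in the small bench column oven is due for a change, so take the oven's cover off: gently press the yellow snap tab on the end of the oven inwards until the cover's end springs up, draw the cover's tongue out of its slot and lift the cover off without forcing anything. Set the cover down softly, right way up, in the middle of the blue mat and lined up with it, let go of it, and leave the steel column in its cradles and everything else on the bench where it is.

Things in the scene. Friction and masses are not known exactly. Their poses are not given: they have to be found in the camera images.
- oven: Column oven: slate-blue open-topped box fixed to the bench, 120 (x) by 244 (y) mm, walls to z = 70 mm, x left-right, z up. Origin: at the underside; walls run from y = -113 to +131 mm. Its -y end is the latch end, with the yellow snap tab; its +y end has a lip block (y = 103 to 131 mm, top z = 98 mm) with the slot for the cover's tongue.
- latch_end (a point): Oven frame (0, -127, 50) mm, axes as the oven's: outer plane of the closed cover's legs, in the middle of the latch end, level with the middle of the tab's yellow button. Button: 26 mm wide, z = 40 to 60 mm, on a steel stem; it screws in and out, so its face stands anywhere from 11 to 29 mm beyond this point towards -y and no reading tells where: feel for it.
- tab_hooks (a point): Oven frame (0, -107, 66) mm, fixed, axes as the oven's: the snap tab's two hooks as they rest. Pressing the button level to +y draws them off ledges on the cover's legs: spring 2 N plus 0.6 N per mm, plus up to 3 N friction. They come free after about 5 mm; hard stop at 6 mm; more than 11 N breaks the tab.
- lifter_bar (a point): Oven frame (0, -90, 70) mm, fixed, axes as the oven's: top of a black sprung bar across the oven. Once the hooks are free it raises the cover's latch end by about 13 mm within about a second; keep the tab pressed in meanwhile, or the hooks catch again. After that the cover stays up by itself and the tab can be let go.
- seat (a point): Oven frame (0, -13, 70) mm, axes as the oven's: where the origin of cover lies with the cover closed (it rides about 1 mm higher at the latch end).
- slot (a point): Oven frame (0, 103, 75) mm, axes as the oven's: mouth of the slot, 9 mm high (z = 70 to 79 mm). The tongue enters it by 18 mm. With the latch end sprung up, draw the cover at least 20 mm straight towards the oven's -y, then it can go up; pulled straight up the tongue catches under the lip and the cover twists in the grip.
- cover: Loose light grey cover, plate 120 (x) by 228 (y) by 8 mm, 0.2 to 0.3 kg. Origin: centre of the plate's underside; z up, y along it, as the oven's while closed. A tongue 74 mm wide reaches 20 mm beyond its +y end. Two legs at its -y end and two ribs near +y reach 12 mm below the plate: it stands level on them, origin 12 mm above the surface. About 0.06 rad tilt about x when sprung up.
- cover_latch (a point): Cover frame (0, -114, 0) mm, axes as the cover's: lower edge of the cover's latch end. It rises about 13 mm when the tab lets go.
- cover_grip (a point): Cover frame (0, 0, 32) mm, axes as the cover's: middle of the top of the grip rib that stands in the middle of the cover, 12 mm wide (x), 60 mm long (y), 24 mm high above the plate.
- column: Stainless steel chromatography column, 150 mm long (along y), 10 mm thick with 16 mm end fittings, lying loose in two cradles inside the oven, under the cover. Origin: its middle. Leave it there.
- mat: Thin blue mat fixed to the bench, 210 (x) by 300 (y) by 4 mm, where the cover is to be laid, its length along the mat's length, either way round. Origin: centre of its underside, so its top is at z = 4 mm.
- solvent: Clear solvent bottle with blue cap, 86 mm across, 180 mm high; bystander. Origin: centre of underside.
- waste_jar: Amber jar with red lid, 64 mm across, 90 mm high; bystander. Origin: centre of underside.
- wrench: Steel wrench 140 mm long, lying on the bench; bystander. Origin: on its underside.
- column_box: White column carton 50 by 200 by 35 mm; bystander. Origin: centre of underside.
- beaker: Glass beaker 70 mm across, 85 mm high; bystander. Origin: centre of underside.
- tip_box: Blue pipette-tip box 120 by 85 by 50 mm; bystander. Origin: centre of underside.
- vial_rack: Blue rack 90 by 160 by 30 mm with capped vials to 43 mm; bystander. Origin: centre of underside.

How it is judged:
By the outcome, as a careful person would: the job done as asked, in the order asked, and still so for the second after the job is handed in, with the robot touching nothing.
It also fails if it takes over 64 s, if anything falls off the work surface, if the arm or the gripper's body presses on something with over 40 N, if the wrist force passes 120 N, or if a joint passes its speed limit or range.

## Robot

A 6-joint arm with a two-finger parallel gripper is mounted at the origin on the work surface. World frame = base frame: x ahead of the robot, y to its left, z up, the work surface at z = 0. Lengths are in mm, angles in rad, forces in N, time in s.
With the tool pointing down it reaches from about 350 to 800 mm from the base axis. Payload 7.3 kg.
Tool frame: the origin (TCP) lies on the centre line of the jaws, within the pads' length; the fingertips stand 8 mm ahead of it and the grasp point (between the pads) lies 11 mm behind it; z points along the fingers, y is the line along which they close (so a half turn about z gives the same grasp; the last joint's range is limited). The gripper opens to 85 mm and grips with 20 to 120 N. Pads are 22 mm wide; open, the fingers measure 114 mm over their backs; the gripper's body (76 mm by 85 mm) begins 54 mm behind the grasp point. The pads swing forward as they close: fully open they stand 13 mm farther back than shut.
Start: joints at [1.002, 0.342, 1.524, -0, 1.275, -0.146], TCP at [215.403, 478.795, 239.322] pointing down, gripper open.
Joint ranges: [-2.53, 2.53], [-0.77, 2.02], [0.04, 2.7], [-1, 4.14], [0.28, 2.66], [-3.11, 3.11]. Speed limits (rad/s): [2.57, 2.57, 3.14, 3.14, 3.14, 3.14].

## Interface

Orientations are given as [roll, pitch, yaw] about the fixed x, y, z axes, in that order (R = Rz(yaw) Ry(pitch) Rx(roll)).
In Python, from workcell import telemetry, capture, arm gives the robot as it stands. The module is installed in compiled form; this text tells all that it offers.
- The arm moves only by the tool drive_tool, never from a script. Its argument "plan" is a list of rows, each an object of numbers: "tx", "ty", "tz": the shift along the tool's x, y, z in m; "roll": the turn about the tool's z in degrees; "jaw": the closure, from -1 (fully open) to 1 (shut). A call has 1 to 10 rows; each row shifts and turns the commanded pose from where the row before left it, along the tool's axes as they then stand; what a row does not reach is not made up. A row lasts 1/12 s, in which the tool goes at most 41.7 mm and 7.16 degrees, less where a joint would pass 70% of its speed; a pose out of reach is approached as far as the arm can. A call with a gripper value outside its range is refused whole. The fingers move at their own pace and stop on an object; the grip force is fixed at half the most. Time passes only in rows, so rows that do not move let the fingers close. It gives the time, the measured TCP pose, the force, the opening and the grip force at its end, in the units of the state.
- telemetry.observe(): the state, without advancing time (a new reading comes with each control period).
- capture(name): name is "scene" or "top" or "wrist"; returns a dict with "image" (400x640x3 uint8, red, green, blue), "range_z" (400x640 float32, mm along the optical axis (not along the pixel's ray), 0 where there is no reading), "fovy" (degrees; the focal length in pixels is half the picture's height over the tangent of half this angle, whatever the lens; pixels are square), "cx", "cy" (the principal point, pixels), "world_to_cam" (4x4, takes a point from world to camera coordinates); the wrist camera has in their place "hand_eye" (4x4, takes a point from camera to tool coordinates, whose origin is the TCP and whose axes are the flange's). Camera axes: x right, y down, z forward; pixel columns grow to the right and rows downward; lengths in mm; the calibration is good to about 2 mm. A picture is of the moment at which its call begins: read the wrist's pose just before it.
- arm.job_done(): hands the job in; it is judged then, once.
The state is a dict: "t": time; "joint_positions": joint angles; "joint_vel": joint speeds; "effort": joint torques, N m; "tool_pos": TCP position; "tcp_rot": TCP orientation; "force": force on the tool from outside, world axes, zero at the start; "wrist_torque": the same for the moment, N m; "gripper_width": finger opening in mm; "grip_force": force on a finger pad.
Only numpy, scipy, OpenCV 4.12 (cv2) and the standard library are available. Lean on these libraries where they do the work, as an engineer would, in place of code of your own. Each camera call takes 0.05 s, during which the arm holds its last target. There are 200 camera calls.

## Working session

There is one attempt and no reset: what is moved stays moved. The work goes in short steps, Python scripts to look and compute and a tool call to move; the robot and the scene stay as the last step left them, time stands still between calls to the robot, and variables do not carry over. Pictures are saved under pics/ and viewed, at most 10 in all, crops included, and the job is handed in when it is done.

Besides the shell and the picture viewer there is one more tool, called as name([rows], argument=value, ...), one row to a line, values as JSON. drive_tool: Moves the arm, as the interface text tells. Its arguments: {"type":"object","properties":{"plan":{"type":"array","items":{"type":"object","properties":{"tx":{"type":"number"},"ty":{"type":"number"},"tz":{"type":"number"},"roll":{"type":"number"},"jaw":{"type":"number"}}}}},"required":["plan"]}

```bash
mkdir -p pics; cat > h.py <<'E'
import numpy as np, cv2
from workcell import telemetry, capture, arm
from scipy.spatial.transform import Rotation as R
def save(c,n): cv2.imwrite('pics/'+n+'.png',c['image'][:,:,::-1])
def T(c,s=None):
    if 'world_to_cam' in c: return np.linalg.inv(np.array(c['world_to_cam']))
    M=np.eye(4);M[:3,:3]=R.from_euler('xyz',s['tcp_rot']).as_matrix();M[:3,3]=s['tool_pos']
    return M@np.array(c['hand_eye'])
def cloud(c,s=None):
    h,w=c['range_z'].shape;f=h/2/np.tan(np.radians(c['fovy'])/2)
    u,v=np.meshgrid(np.arange(w),np.arange(h));z=c['range_z'].astype(float)
    P=np.stack([(u-c['cx'])/f*z,(v-c['cy'])/f*z,z],-1);M=T(c,s)
    W=P@M[:3,:3].T+M[:3,3];W[z<=0]=np.nan;return W
def ray(c,u,v,zp,s=None):
    h=c['range_z'].shape[0];f=h/2/np.tan(np.radians(c['fovy'])/2);M=T(c,s)
    d=M[:3,:3]@np.array([(u-c['cx'])/f,(v-c['cy'])/f,1]);o=M[:3,3];return o+d*(zp-o[2])/d[2]
E
python3 - <<'E'
from h import *
s=telemetry.observe();print(s)
a=capture('scene');b=capture('top')
save(a,'scene0');save(b,'top0')
for c in(a,b):print(c['fovy'],c['cx'],c['cy'],T(c)[:3].round(2).tolist(),(c['range_z']>0).mean())
E
```

```text
{'t': 0.0, 'joint_positions': array([ 1.00198213e+00,  3.42746053e-01,  1.52502487e+00, -1.48667870e-05,
        1.27536814e+00, -1.45972576e-01]), 'joint_vel': array([-0.00030951,  0.00011966,  0.00094513,  0.00018977, -0.00139459,
       -0.00107404]), 'effort': array([ 2.76504743e-04, -4.33681190e+01, -2.46010906e+01, -1.46242587e-04,
        8.03560310e-03, -1.74458592e-05]), 'tool_pos': array([215.19765096, 478.44855209, 238.61108667]), 'tcp_rot': array([-3.14006062e+00, -2.10868429e-04,  2.71875521e+00]), 'force': array([0.01146659, 0.24746432, 0.39899423]), 'wrist_torque': array([-0.01768753,  0.02874119,  0.03598824]), 'grip_force': 0.0, 'gripper_width': 85.90000017593331}
46.584963228655205 317.98566528733477 203.51561074460682 [[-0.53, 0.61, -0.59, 1519.77], [0.85, 0.39, -0.36, 567.82], [0.01, -0.69, -0.72, 1214.49]] 0.99600390625
44.817073060666715 326.9767402246067 203.4699872716092 [[0.01, -1.0, 0.08, 455.63], [-1.0, -0.01, 0.01, -17.81], [-0.01, -0.08, -1.0, 1585.94]] 0.99621875
```

View pics/scene0.png

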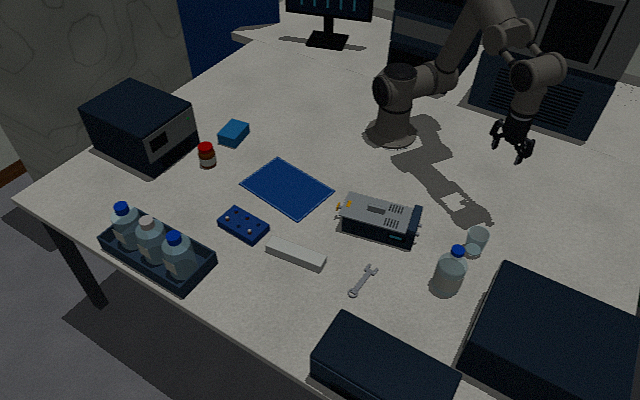

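View pics/top0.png

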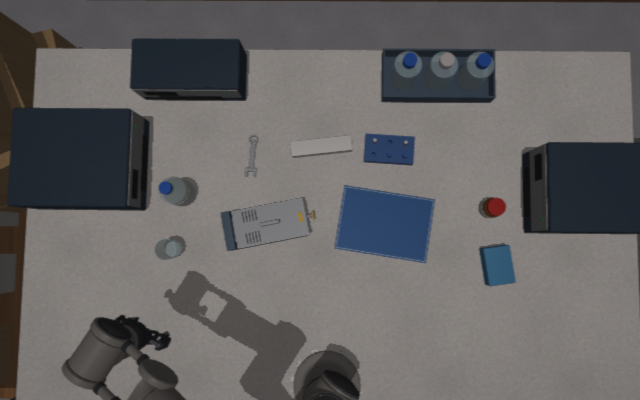

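The top view shows the oven centred near (268,223), with its yellow tab at (311,214) facing right (world -y). The mat is at (385,224). Next I'll measure both.

```bash
python3 - <<'E'
from h import *
c=capture('top');W=cloud(c);im=c['image'];hsv=cv2.cvtColor(im,cv2.COLOR_RGB2HSV)
def rect(m,z,n):
    cs,_=cv2.findContours(m.astype(np.uint8),cv2.RETR_EXTERNAL,cv2.CHAIN_APPROX_NONE)
    k=max(cs,key=cv2.contourArea)[:,0]
    P=np.array([ray(c,u,v,z)[:2] for u,v in k],np.float32)
    r=cv2.minAreaRect(P);print(n,np.round(r[0],1),np.round(r[1],1),round(r[2],2));print(cv2.boxPoints(r).round(0).tolist())
box=np.zeros(im.shape[:2],bool);box[175:275,330:440]=1
rect(box&(hsv[...,0]>100)&(hsv[...,0]<125)&(hsv[...,1]>130),4,'mat')
box[:]=0;box[180:265,210:325]=1
Z=W[...,2];print('heights',np.nanpercentile(Z[205:240,240:300],[5,50,95]))
rect(box&(Z>60)&(Z<140),78,'cover+oven')
lip=box&(Z>90);print('z>90',W[lip][:,:2].mean(0),lip.sum())
y=box&(hsv[...,0]>15)&(hsv[...,0]<32)&(hsv[...,1]>130);v,u=np.nonzero(y);print('yellow',[(a,b,W[b,a].round(0).tolist()) for a,b in zip(u,v)][::6])
E
```

```text
mat [ 515.1 -183.2] [282.1 193.1] 81.54
[[399.0, -309.0], [590.0, -337.0], [631.0, -58.0], [440.0, -30.0]]
heights [70.74952965 77.70738389 85.89410634]
cover+oven [507.  198.8] [121.7 262. ] 11.47
[[421.0, 315.0], [473.0, 58.0], [593.0, 82.0], [541.0, 339.0]]
z>90 [488.64684859 285.36167756] 435
yellow [(np.int64(312), np.int64(212), [546.0, 51.0, 57.0]), (np.int64(301), np.int64(214), [538.0, 84.0, 80.0]), (np.int64(312), np.int64(215), [536.0, 51.0, 56.0]), (np.int64(313), np.int64(216), [533.0, 48.0, 58.0]), (np.int64(300), np.int64(218), [525.0, 87.0, 77.0]), (np.int64(302), np.int64(219), [522.0, 81.0, 75.0])]
```

```bash
python3 - <<'E'
from h import *
c=capture('wrist');print(np.round(c['hand_eye'],2).tolist(),c['fovy'])
E
```

```text
[[0.0, -0.97, -0.26, 65.97], [1.0, 0.0, -0.0, 0.53], [0.0, -0.26, 0.97, -133.49], [0.0, 0.0, 0.0, 1.0]] 59.94334619550377
```

drive_tool([
  {"roll":6.8,"tz":-0.02,"jaw":1},
  {"roll":6.8,"tz":-0.02,"jaw":1},
  {"roll":6.8,"tz":-0.02,"jaw":1},
  {"roll":6.8,"tz":-0.02,"jaw":1},
  {"roll":6.8,"tz":-0.02,"jaw":1},
  {"roll":6.8,"jaw":1},
  {"roll":6.8,"jaw":1},
  {"roll":6.8,"jaw":1},
])

```text
invalid input
```

drive_tool([
  {"tx":0,"ty":0,"tz":-0.02,"roll":6.8,"jaw":1.0},
  {"tx":0,"ty":0,"tz":-0.02,"roll":6.8,"jaw":1.0},
  {"tx":0,"ty":0,"tz":-0.02,"roll":6.8,"jaw":1.0},
  {"tx":0,"ty":0,"tz":-0.02,"roll":6.8,"jaw":1.0},
  {"tx":0,"ty":0,"tz":-0.02,"roll":6.8,"jaw":1.0},
  {"tx":0,"ty":0,"tz":0,"roll":6.8,"jaw":1.0},
  {"tx":0,"ty":0,"tz":0,"roll":6.8,"jaw":1.0},
  {"tx":0,"ty":0,"tz":0,"roll":6.8,"jaw":1.0},
])

```text
t: 0.87
tool_pos: [215.4, 478.8, 339.5]
tcp_rot: [3.141, -0.0, 1.763]
force: [1.0, 0.4, -0.7]
gripper_width: 0.5
grip_force: 0.0
```

drive_tool([
  {"tx":-0.029,"ty":0.023,"tz":0,"roll":0,"jaw":1},
  {"tx":-0.029,"ty":0.023,"tz":0,"roll":0,"jaw":1},
  {"tx":-0.029,"ty":0.023,"tz":0,"roll":0,"jaw":1},
  {"tx":-0.029,"ty":0.023,"tz":0,"roll":0,"jaw":1},
  {"tx":-0.029,"ty":0.023,"tz":0,"roll":0,"jaw":1},
  {"tx":-0.029,"ty":0.023,"tz":0,"roll":0,"jaw":1},
  {"tx":-0.029,"ty":0.023,"tz":0,"roll":0,"jaw":1},
  {"tx":-0.029,"ty":0.023,"tz":0,"roll":0,"jaw":1},
  {"tx":-0.029,"ty":0.023,"tz":0,"roll":0,"jaw":1},
  {"tx":-0.029,"ty":0.023,"tz":0,"roll":0,"jaw":1},
])

```text
t: 1.7
tool_pos: [499.2, 238.4, 339.2]
tcp_rot: [-3.141, -0.0, 1.769]
force: [-0.2, 1.2, -0.5]
gripper_width: -0.0
grip_force: 0.0
```

```bash
python3 - <<'E'
from h import *
capture('top')
s=telemetry.observe();print(s['tool_pos'],s['tcp_rot'],s['joint_vel'].round(3))
c=capture('wrist');save(c,'w1');np.savez('w1',**{k:np.array(v) for k,v in c.items()},tp=s['tool_pos'],tr=s['tcp_rot'])
E
```

```text
[503.73742794 233.9024997  338.29838056] [3.14043531 0.00352468 1.76462136] [ 0.066 -0.024  0.075  0.016 -0.007  0.132]
```

View pics/w1.png

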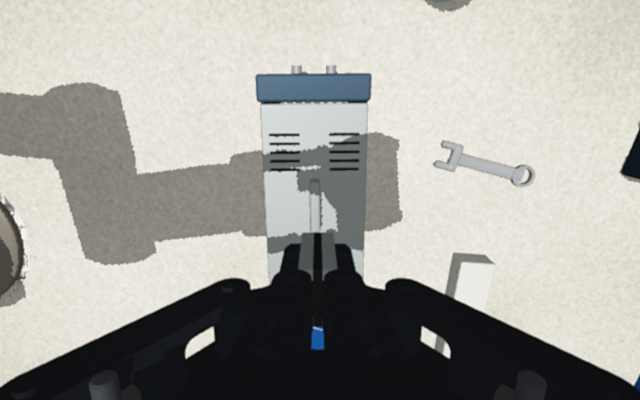

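The wrist view shows the lip block at rows 75-100, columns 257-371, and the vents. The latch end is hidden by the gripper, so I'll shift back 90 mm to see the whole cover.

drive_tool([
  {"tx":-0.03,"ty":0,"tz":0,"roll":0,"jaw":1},
  {"tx":-0.03,"ty":0,"tz":0,"roll":0,"jaw":1},
  {"tx":-0.02,"ty":0,"tz":0,"roll":0,"jaw":1},
  {"tx":-0.01,"ty":0,"tz":0,"roll":0,"jaw":1},
  {"tx":0,"ty":0,"tz":0,"roll":0,"jaw":1},
  {"tx":0,"ty":0,"tz":0,"roll":0,"jaw":1},
  {"tx":0,"ty":0,"tz":0,"roll":0,"jaw":1},
])

```text
t: 2.38
tool_pos: [515.5, 152.9, 339.3]
tcp_rot: [3.142, -0.001, 1.77]
force: [0.1, -0.3, -0.5]
gripper_width: -0.4
grip_force: 0.0
```

```bash
python3 - <<'E'
from h import *
s=telemetry.observe();print(s['tool_pos'],s['tcp_rot'],s['force'])
c=capture('wrist');save(c,'w2');np.savez('w2',**{k:np.array(v) for k,v in c.items()},tp=s['tool_pos'],tr=s['tcp_rot'])
print((c['range_z']>0).mean())
W=cloud(c,s)
# oven frame guess
th=np.radians(11.4);o=np.array([507,199.])
q=(W[...,:2]-o)@np.array([[np.cos(th),-np.sin(th)],[np.sin(th),np.cos(th)]])
Z=W[...,2]
top=(np.abs(Z-78)<5)&(np.abs(q[...,0])<80)&(q[...,1]>-135)&(q[...,1]<115)
x,y=q[top].T;print('cover top z',np.median(Z[top]),top.sum())
L=[];
for b in range(-110,90,10):
    m=(y>b)&(y<b+10)
    if m.sum()>30:L.append((b+5,np.percentile(x[m],1),np.percentile(x[m],99)))
L=np.array(L).round(1);print(L.tolist())
for nm,m in(('lip',(np.abs(Z-98)<6)),('rib',(np.abs(Z-102)<6)&(q[...,1]<60))):
    m=m&(np.abs(q[...,0])<80)&(np.abs(q[...,1])<150)
    if m.sum()>20:
        r=cv2.minAreaRect(q[m].astype(np.float32));print(nm,m.sum(),np.median(Z[m]),np.round(r[0],1),np.round(r[1],1),r[2])
for a in(-45,-30,30,45):
    m=top&(np.abs(q[...,0]-a)<5);print(a,np.percentile(q[m][:,1],[0.5,99.5]))
hsv=cv2.cvtColor(c['image'],cv2.COLOR_RGB2HSV)
yl=(hsv[...,0]>15)&(hsv[...,0]<34)&(hsv[...,1]>120)&(np.abs(q[...,0])<60)
v,u=np.nonzero(yl);print('yel',len(u),[(a,b,q[b,a].round(0).tolist(),Z[b,a].round(0)) for a,b in zip(u,v)][::max(1,len(u)//12)])
E
```

```text
[515.4621563  152.85056206 339.33248587] [ 3.14155767e+00 -7.03831872e-04  1.77032841e+00] [ 0.06074629 -0.33912074 -0.50554469]
0.995953125
cover top z 77.28346458682256 21393
[[-105.0, -57.4, 59.6], [-95.0, -57.2, 59.3], [-85.0, -57.2, 59.1], [-75.0, -57.5, 59.0], [-65.0, -57.5, 59.4], [-55.0, -57.2, 59.0], [-45.0, -58.7, 59.0], [-35.0, -57.5, 59.3], [-25.0, -58.0, 59.4], [-15.0, -58.3, 59.0], [-5.0, -57.9, 59.2], [5.0, -58.1, 59.2], [15.0, -58.0, 58.5], [25.0, -57.5, 58.9], [35.0, -58.3, 58.8], [45.0, -57.8, 58.2], [55.0, -58.5, 58.8], [65.0, -58.5, 58.5], [75.0, -57.9, 58.0], [85.0, -58.5, 58.8]]
lip 2764 96.86686092100013 [-0.1 33.6] [160.3 120.1] 89.9152603149414
rib 615 100.99436419008384 [  0.9 -16.9] [59.3 10.9] 89.94415283203125
-45 [-129.08573996   98.93987865]
-30 [-128.97934964   99.12484935]
30 [-128.74500428   99.3228113 ]
45 [-128.99645908   99.17622866]
yel 256 [(np.int64(307), np.int64(210), [-13.0, -108.0], np.float64(79.0)), (np.int64(328), np.int64(210), [12.0, -108.0], np.float64(78.0)), (np.int64(325), np.int64(211), [8.0, -110.0], np.float64(78.0)), (np.int64(321), np.int64(212), [4.0, -111.0], np.float64(78.0)), (np.int64(318), np.int64(213), [-0.0, -112.0], np.float64(77.0)), (np.int64(314), np.int64(214), [-5.0, -113.0], np.float64(78.0)), (np.int64(310), np.int64(215), [-10.0, -115.0], np.float64(78.0)), (np.int64(331), np.int64(215), [16.0, -114.0], np.float64(79.0)), (np.int64(327), np.int64(216), [11.0, -116.0], np.float64(78.0)), (np.int64(323), np.int64(217), [6.0, -117.0], np.float64(79.0)), (np.int64(319), np.int64(218), [1.0, -118.0], np.float64(78.0)), (np.int64(316), np.int64(219), [-2.0, -119.0], np.float64(78.0)), (np.int64(324), np.int64(232), [2.0, -36.0], np.float64(333.0))]
```

View pics/w2.png

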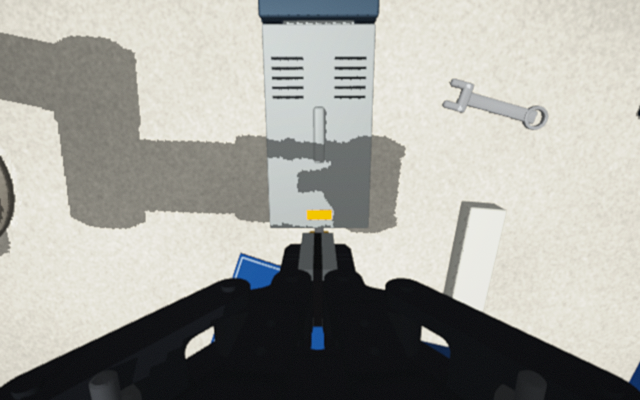

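The whole cover is now in view: rows 22-228, columns 262-376, yellow mark at (319,214), grip rib at columns 314-325. Oven origin is about (508.1, 197.2) with yaw 11.6°, and the sizes match those given. I'll move out past the latch end and come down.

drive_tool([
  {"tx":-0.034,"ty":0.0016,"tz":0,"roll":-0.2,"jaw":1},
  {"tx":-0.034,"ty":0,"tz":0,"roll":0,"jaw":1},
  {"tx":-0.034,"ty":0,"tz":0,"roll":0,"jaw":1},
  {"tx":-0.035,"ty":0,"tz":0,"roll":0,"jaw":1},
  {"tx":0,"ty":0,"tz":0.03,"roll":0,"jaw":1},
  {"tx":0,"ty":0,"tz":0.04,"roll":0,"jaw":1},
  {"tx":0,"ty":0,"tz":0.04,"roll":0,"jaw":1},
  {"tx":0,"ty":0,"tz":0.03,"roll":0,"jaw":1},
  {"tx":0,"ty":0,"tz":0,"roll":0,"jaw":1},
  {"tx":0,"ty":0,"tz":0,"roll":0,"jaw":1},
])

```text
t: 3.27
tool_pos: [544.3, 18.7, 198.8]
tcp_rot: [-3.139, -0.001, 1.774]
force: [-0.3, 0.2, 0.7]
gripper_width: -0.0
grip_force: 0.0
```

```bash
cat >> h.py <<'E'
OV=np.array([508.1,197.2]);TH=np.radians(11.6)
def ov(p): p=np.asarray(p)[...,:2]-OV;c,s=np.cos(TH),np.sin(TH);return p@np.array([[c,-s],[s,c]])
E
python3 - <<'E'
from h import *
s=telemetry.observe();print(s['tool_pos'],s['tcp_rot'],s['force'],ov(s['tool_pos']))
c=capture('wrist');save(c,'w3');W=cloud(c,s);q=ov(W);Z=W[...,2]
hsv=cv2.cvtColor(c['image'],cv2.COLOR_RGB2HSV)
yl=(hsv[...,0]>15)&(hsv[...,0]<34)&(hsv[...,1]>110)&(q[...,1]<-128)&(q[...,1]>-165)&(np.abs(q[...,0])<40)
print('button',yl.sum(),np.percentile(q[yl],[2,50,98],axis=0).round(1).tolist() if yl.sum() else 0,np.percentile(Z[yl],[2,50,98]) if yl.sum() else 0)
m=(np.abs(Z-78)<5)&(np.abs(q[...,0])<80)&(q[...,1]<60)&(q[...,1]>-140)
for a in(-90,-60,-30,0,30):
    k=m&(np.abs(q[...,1]-a)<5);print(a,np.percentile(q[k][:,0],[1,99]).round(1) if k.sum()>10 else 0)
for a in(-45,-30,30,45):
    k=m&(np.abs(q[...,0]-a)<5);print(a,np.percentile(q[k][:,1],.5),np.median(Z[k]))
E
```

```text
[544.34351266  18.72668941 198.79063124] [-3.13900154e+00 -1.12271577e-03  1.77408940e+00] [-0.30905883  0.20332027  0.73946923] [  -0.38379432 -182.11580795]
button 272 [[-12.2, -159.9], [0.5, -148.9], [11.9, -146.2]] [-1.27547243 58.29998303 60.01382579]
-90 [-58.5  58.1]
-60 [-58.5  58.1]
-30 0
0 0
30 0
-45 -128.79838230945757 77.70520368736521
-30 -128.7913796619223 77.71143003389295
30 -128.64698177975322 77.68348826617041
45 -128.62737683314984 77.686354922797
```

drive_tool([
  {"tx":0,"ty":0,"tz":0.03,"roll":0,"jaw":1},
  {"tx":0,"ty":0,"tz":0.04,"roll":0,"jaw":1},
  {"tx":0,"ty":0,"tz":0.04,"roll":0,"jaw":1},
  {"tx":0,"ty":0,"tz":0.029,"roll":0,"jaw":1},
  {"tx":0,"ty":0,"tz":0.01,"roll":0,"jaw":1},
  {"tx":0,"ty":0,"tz":0,"roll":0,"jaw":1},
  {"tx":0,"ty":0,"tz":0,"roll":0,"jaw":1},
  {"tx":0,"ty":0,"tz":0,"roll":0,"jaw":1},
  {"tx":0.005,"ty":0,"tz":0,"roll":0,"jaw":1},
  {"tx":0,"ty":0,"tz":0,"roll":0,"jaw":1},
])

```text
t: 4.15
tool_pos: [544.7, 23.2, 52.1]
tcp_rot: [3.138, 0.001, 1.773]
force: [0.1, 0.3, 0.3]
gripper_width: 0.0
grip_force: 0.0
```

```bash
python3 - <<'E'
from h import *
s=telemetry.observe();print(s['tool_pos'],s['force'],ov(s['tool_pos']))
c=capture('wrist');save(c,'w4')
E
```

```text
[544.69303112  23.21736718  52.13851474] [0.13546315 0.30016145 0.3153452 ] [   0.86156147 -177.7871316 ]
```

View pics/w4.png

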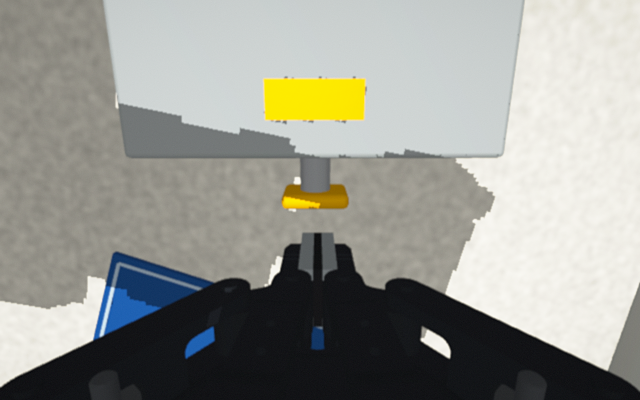

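The view shows the button at rows 185-209, columns 283-348, and the shut fingers at row 233, about 15 mm short of it and well centred. I'll close 11 mm, then feel for contact.

drive_tool([
  {"tx":0.006,"ty":-0.001,"tz":0,"roll":0,"jaw":1},
  {"tx":0.005,"ty":0,"tz":0,"roll":0,"jaw":1},
  {"tx":0,"ty":0,"tz":0,"roll":0,"jaw":1},
  {"tx":0,"ty":0,"tz":0,"roll":0,"jaw":1},
  {"tx":0,"ty":0,"tz":0,"roll":0,"jaw":1},
])

```text
t: 4.62
tool_pos: [540.6, 33.3, 50.3]
tcp_rot: [3.142, -0.0, 1.773]
force: [0.8, 0.7, -0.5]
gripper_width: -0.1
grip_force: 0.0
```

drive_tool([
  {"tx":0.001,"ty":0,"tz":0,"roll":0,"jaw":1},
  {"tx":0,"ty":0,"tz":0,"roll":0,"jaw":1},
  {"tx":0,"ty":0,"tz":0,"roll":0,"jaw":1},
])

```text
t: 4.87
tool_pos: [540.4, 34.1, 50.2]
tcp_rot: [-3.141, -0.0, 1.773]
force: [-0.2, 0.4, -0.0]
gripper_width: -0.3
grip_force: 0.0
```

drive_tool([
  {"tx":0.001,"ty":0,"tz":0,"roll":0,"jaw":1},
  {"tx":0,"ty":0,"tz":0,"roll":0,"jaw":1},
  {"tx":0,"ty":0,"tz":0,"roll":0,"jaw":1},
])

```text
t: 5.12
tool_pos: [540.2, 35.2, 50.3]
tcp_rot: [3.142, -0.0, 1.773]
force: [-0.6, 0.5, -0.5]
gripper_width: 0.2
grip_force: 0.0
```

drive_tool([
  {"tx":0.001,"ty":0,"tz":0,"roll":0,"jaw":1},
  {"tx":0,"ty":0,"tz":0,"roll":0,"jaw":1},
  {"tx":0,"ty":0,"tz":0,"roll":0,"jaw":1},
])

```text
t: 5.37
tool_pos: [540.0, 36.2, 50.3]
tcp_rot: [3.142, -0.0, 1.773]
force: [-0.3, 0.7, 0.3]
gripper_width: -0.3
grip_force: 0.0
```

drive_tool([
  {"tx":0.001,"ty":0,"tz":0,"roll":0,"jaw":1},
  {"tx":0,"ty":0,"tz":0,"roll":0,"jaw":1},
  {"tx":0,"ty":0,"tz":0,"roll":0,"jaw":1},
])

```text
t: 5.62
tool_pos: [539.9, 36.7, 50.4]
tcp_rot: [3.141, 0.001, 1.773]
force: [-0.1, -4.3, 0.4]
gripper_width: 0.3
grip_force: 1.7
```

drive_tool([
  {"tx":0.001,"ty":0,"tz":0,"roll":0,"jaw":1},
  {"tx":0,"ty":0,"tz":0,"roll":0,"jaw":1},
  {"tx":0,"ty":0,"tz":0,"roll":0,"jaw":1},
])

```text
t: 5.87
tool_pos: [539.8, 37.8, 50.4]
tcp_rot: [3.141, 0.0, 1.773]
force: [-0.2, -4.7, 0.3]
gripper_width: 0.4
grip_force: 2.5
```

drive_tool([
  {"tx":0.001,"ty":0,"tz":0,"roll":0,"jaw":1},
  {"tx":0,"ty":0,"tz":0,"roll":0,"jaw":1},
  {"tx":0,"ty":0,"tz":0,"roll":0,"jaw":1},
])

```text
t: 6.12
tool_pos: [539.5, 38.8, 50.4]
tcp_rot: [3.141, 0.0, 1.773]
force: [0.3, -5.6, 1.3]
gripper_width: 0.0
grip_force: 2.5
```

drive_tool([
  {"tx":0.001,"ty":0,"tz":0,"roll":0,"jaw":1},
  {"tx":0,"ty":0,"tz":0,"roll":0,"jaw":1},
  {"tx":0,"ty":0,"tz":0,"roll":0,"jaw":1},
])

```text
t: 6.37
tool_pos: [539.4, 39.7, 50.4]
tcp_rot: [3.141, 0.0, 1.773]
force: [0.2, -5.4, 0.1]
gripper_width: 0.0
grip_force: 2.6
```

drive_tool([
  {"tx":0.001,"ty":0,"tz":0,"roll":0,"jaw":1},
  {"tx":0,"ty":0,"tz":0,"roll":0,"jaw":1},
  {"tx":0,"ty":0,"tz":0,"roll":0,"jaw":1},
])

```text
t: 6.62
tool_pos: [539.1, 40.9, 50.3]
tcp_rot: [3.141, 0.0, 1.773]
force: [1.0, -5.5, 0.0]
gripper_width: 0.3
grip_force: 2.4
```

drive_tool([
  {"tx":0.0005,"ty":0,"tz":0,"roll":0,"jaw":1},
  {"tx":0,"ty":0,"tz":0,"roll":0,"jaw":1},
  {"tx":0,"ty":0,"tz":0,"roll":0,"jaw":1},
])

```text
t: 6.87
tool_pos: [539.0, 41.4, 50.3]
tcp_rot: [3.141, 0.0, 1.773]
force: [1.1, -5.2, 0.6]
gripper_width: 0.1
grip_force: 2.5
```

```bash
cat > lid.py <<'E'
from h import *
s=telemetry.observe();print(s['tool_pos'],s['force'],ov(s['tool_pos']))
c=capture('wrist');W=cloud(c,s);q=ov(W);Z=W[...,2]
for y in(-120,-100,-80):
    k=(np.abs(np.abs(q[...,0])-45)<8)&(np.abs(q[...,1]-y)<6)&(Z>60)&(Z<130);print(y,k.sum(),np.median(Z[k]) if k.any() else 0)
E
python3 lid.py
```

```text
[538.98896575  41.43962681  50.34323679] [ 1.05599965 -5.16255189  0.62028383] [  -1.0619057  -158.79009547]
-120 4531 88.13922573066647
-100 5169 87.09672781883486
-80 5912 86.05886835577158
```

The latch end is springing up: z is 88 at y=-120, up from 78. I'll hold the tab pressed for another second or so.

drive_tool([
  {"tx":0,"ty":0,"tz":0,"roll":0,"jaw":1},
  {"tx":0,"ty":0,"tz":0,"roll":0,"jaw":1},
  {"tx":0,"ty":0,"tz":0,"roll":0,"jaw":1},
  {"tx":0,"ty":0,"tz":0,"roll":0,"jaw":1},
  {"tx":0,"ty":0,"tz":0,"roll":0,"jaw":1},
  {"tx":0,"ty":0,"tz":0,"roll":0,"jaw":1},
  {"tx":0,"ty":0,"tz":0,"roll":0,"jaw":1},
  {"tx":0,"ty":0,"tz":0,"roll":0,"jaw":1},
  {"tx":0,"ty":0,"tz":0,"roll":0,"jaw":1},
  {"tx":0,"ty":0,"tz":0,"roll":0,"jaw":1},
])

```text
t: 7.75
tool_pos: [539.0, 41.4, 50.3]
tcp_rot: [3.141, 0.0, 1.773]
force: [0.9, -5.2, 0.7]
gripper_width: -0.2
grip_force: 2.5
```

drive_tool([
  {"tx":0,"ty":0,"tz":0,"roll":0,"jaw":1},
  {"tx":0,"ty":0,"tz":0,"roll":0,"jaw":1},
  {"tx":0,"ty":0,"tz":0,"roll":0,"jaw":1},
  {"tx":0,"ty":0,"tz":0,"roll":0,"jaw":1},
  {"tx":0,"ty":0,"tz":0,"roll":0,"jaw":1},
  {"tx":0,"ty":0,"tz":0,"roll":0,"jaw":1},
])

```text
t: 8.25
tool_pos: [539.0, 41.4, 50.3]
tcp_rot: [3.141, 0.0, 1.773]
force: [-0.1, -4.3, 0.4]
gripper_width: -0.1
grip_force: 2.5
```

```bash
python3 lid.py
```

```text
[538.96524944  41.44541512  50.31212209] [-0.0950165  -4.27520469  0.36584615] [  -1.08397371 -158.77965655]
-120 4901 92.12208299486164
-100 5553 90.70027473260325
-80 6322 89.2884093100279
```

Risen about 14 mm and holding. I'll release the tab, rise, and look at the rib.

drive_tool([
  {"tx":-0.005,"ty":0,"tz":0,"roll":0,"jaw":1},
  {"tx":-0.01,"ty":0,"tz":0,"roll":0,"jaw":1},
  {"tx":-0.01,"ty":0,"tz":0,"roll":0,"jaw":1},
  {"tx":0,"ty":0,"tz":-0.03,"roll":0,"jaw":1},
  {"tx":0,"ty":0,"tz":-0.04,"roll":0,"jaw":1},
  {"tx":0,"ty":0,"tz":-0.04,"roll":0,"jaw":0.1},
  {"tx":0.01,"ty":0,"tz":-0.03,"roll":0,"jaw":0.1},
  {"tx":0.03,"ty":0,"tz":0,"roll":0,"jaw":0.1},
  {"tx":0.03,"ty":0,"tz":0,"roll":0,"jaw":0.1},
  {"tx":0,"ty":0,"tz":0,"roll":0,"jaw":0.1},
])

```text
t: 9.13
tool_pos: [528.9, 89.0, 191.0]
tcp_rot: [3.141, -0.003, 1.775]
force: [-0.6, 0.6, -0.6]
gripper_width: 38.7
grip_force: 0.0
```

drive_tool([
  {"tx":0,"ty":0,"tz":0,"roll":0,"jaw":0.1},
  {"tx":0,"ty":0,"tz":0,"roll":0,"jaw":0.1},
  {"tx":0,"ty":0,"tz":0,"roll":0,"jaw":0.1},
])

```text
t: 9.38
tool_pos: [530.0, 84.6, 190.0]
tcp_rot: [-3.141, -0.0, 1.772]
force: [0.4, -0.3, 0.5]
gripper_width: 38.5
grip_force: 0.0
```

```bash
cat > rib.py <<'E'
from h import *
s=telemetry.observe();print(s['tool_pos'],s['tcp_rot'],s['force'],s['gripper_width'],ov(s['tool_pos']))
c=capture('wrist');save(c,'w5');W=cloud(c,s);q=ov(W);Z=W[...,2]
m=(Z>98)&(Z<114)&(np.abs(q[...,0])<25)&(np.abs(q[...,1]+13)<45)
n,l,st,_=cv2.connectedComponentsWithStats(m.astype(np.uint8));k=l==1+np.argmax(st[1:,4])
r=cv2.minAreaRect(q[k].astype(np.float32));print('rib',k.sum(),np.percentile(Z[k],[5,50,95]).round(1),np.round(r[0],1),np.round(r[1],1),r[2])
for y in range(-120,95,30):
    k=(np.abs(q[...,0])<75)&(np.abs(q[...,1]-y)<6)&(Z>72)&(Z<96);
    if k.sum()>30:print(y,np.percentile(q[k][:,0],[1,99]).round(1),np.median(Z[k&(np.abs(np.abs(q[...,0])-45)<10)]))
k=(np.abs(np.abs(q[...,0])-45)<8)&(Z>72)&(Z<96)&(np.abs(q[...,1])<140);print(np.percentile(q[k][:,1],[.5,99.5]))
E
python3 rib.py
```

```text
[530.01755101  84.5909881  189.96538552] [-3.14103048e+00 -9.70615233e-05  1.77183865e+00] [ 0.44265218 -0.28618261  0.50470701] 38.52912872806857 [  -1.17329551 -114.71613654]
rib 1910 [105.9 108.5 110.6] [ -0.3 -19. ] [11.9 50.2] 0.2746460437774658
-120 [-58.5  58.4] 92.11058675299145
-90 [-58.5  58.2] 89.98214606464093
-60 [-58.5  58.1] 87.86706305142287
-30 [-58.8  58.2] 85.76250764128613
0 [-58.8  58.3] 83.61819638730394
[-127.17508218   11.12507813]
```

View pics/w5.png

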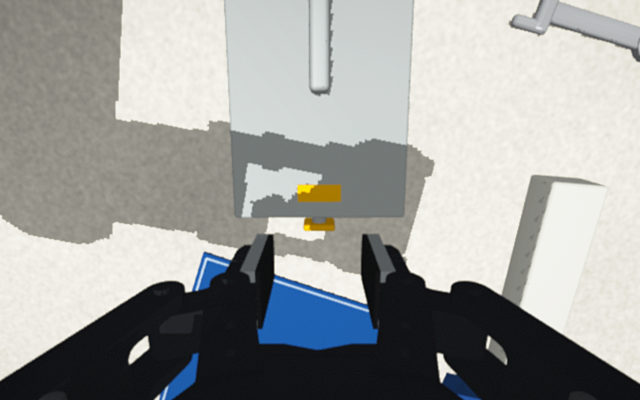

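The view shows the rib at columns 309-331 ending at row 93, the cover's tilted latch edge at row 216, and the pads' inner edges at columns 272 and 363. The rib is centred at oven (-0.3, -14) with its top at z≈108. I'll move over it and descend.

drive_tool([
  {"tx":0.03,"ty":0.001,"tz":0,"roll":0,"jaw":0.1},
  {"tx":0.036,"ty":0,"tz":0,"roll":0,"jaw":0.1},
  {"tx":0.025,"ty":0,"tz":0,"roll":0,"jaw":0.1},
  {"tx":0.01,"ty":0,"tz":0.01,"roll":0,"jaw":0.1},
  {"tx":0,"ty":0,"tz":0.025,"roll":0,"jaw":0.1},
  {"tx":0,"ty":0,"tz":0.02,"roll":0,"jaw":0.1},
  {"tx":0,"ty":0,"tz":0.01,"roll":0,"jaw":0.1},
  {"tx":0,"ty":0,"tz":0,"roll":0,"jaw":0.1},
  {"tx":0,"ty":0,"tz":0,"roll":0,"jaw":0.1},
  {"tx":0,"ty":0,"tz":0,"roll":0,"jaw":0.1},
])

```text
t: 10.27
tool_pos: [511.5, 184.3, 126.2]
tcp_rot: [3.14, -0.0, 1.772]
force: [-0.1, -0.0, 0.6]
gripper_width: 38.1
grip_force: 0.0
```

```bash
python3 - <<'E'
from h import *
s=telemetry.observe();print(s['tool_pos'],s['tcp_rot'],s['force'],s['gripper_width'],ov(s['tool_pos']))
c=capture('wrist');save(c,'w6')
E
```

```text
[511.48952632 184.29879544 126.19101852] [ 3.13992485e+00 -6.29115181e-06  1.77200678e+00] [-0.06079406 -0.01059116  0.64507037] 38.14444363729632 [  0.7261487  -13.31925958]
```

View pics/w6.png

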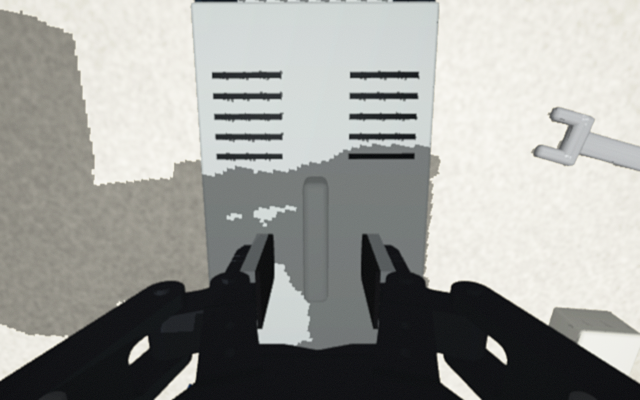

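The rib runs rows 177-303, columns 303-328 (middle 315.5), against a pad middle of 317.5. I'll nudge 1 mm, descend and grip.

drive_tool([
  {"tx":0,"ty":-0.001,"tz":0.01,"roll":0,"jaw":0.1},
  {"tx":0,"ty":0,"tz":0.01,"roll":0,"jaw":0.1},
  {"tx":0,"ty":0,"tz":0.006,"roll":0,"jaw":0.1},
  {"tx":0,"ty":0,"tz":0.002,"roll":0,"jaw":0.1},
  {"tx":0,"ty":0,"tz":0,"roll":0,"jaw":0.1},
  {"tx":0,"ty":0,"tz":0,"roll":0,"jaw":0.1},
  {"tx":0,"ty":0,"tz":0,"roll":0,"jaw":0.1},
])

```text
t: 10.9
tool_pos: [509.8, 184.6, 97.5]
tcp_rot: [3.141, -0.0, 1.773]
force: [-0.6, -0.2, 1.2]
gripper_width: 38.3
grip_force: 0.0
```

drive_tool([
  {"tx":0,"ty":0,"tz":0,"roll":0,"jaw":0.4},
  {"tx":0,"ty":0,"tz":0,"roll":0,"jaw":0.5},
  {"tx":0,"ty":0,"tz":0,"roll":0,"jaw":0.6},
  {"tx":0,"ty":0,"tz":0,"roll":0,"jaw":0.7},
  {"tx":0,"ty":0,"tz":0,"roll":0,"jaw":0.8},
  {"tx":0,"ty":0,"tz":0,"roll":0,"jaw":0.9},
  {"tx":0,"ty":0,"tz":0,"roll":0,"jaw":1},
  {"tx":0,"ty":0,"tz":0,"roll":0,"jaw":1},
  {"tx":0,"ty":0,"tz":0,"roll":0,"jaw":1},
  {"tx":0,"ty":0,"tz":0,"roll":0,"jaw":1},
])

```text
t: 11.73
tool_pos: [509.9, 184.6, 97.5]
tcp_rot: [3.141, -0.0, 1.773]
force: [0.7, -1.2, 1.8]
gripper_width: 10.6
grip_force: 59.7
```

drive_tool([
  {"tx":-0.001,"ty":0,"tz":0,"roll":0,"jaw":1},
  {"tx":-0.002,"ty":0,"tz":0,"roll":0,"jaw":1},
  {"tx":-0.002,"ty":0,"tz":0,"roll":0,"jaw":1},
  {"tx":0,"ty":0,"tz":0,"roll":0,"jaw":1},
  {"tx":0,"ty":0,"tz":0,"roll":0,"jaw":1},
])

```text
t: 12.15
tool_pos: [510.4, 179.5, 97.3]
tcp_rot: [-3.141, -0.0, 1.773]
force: [-0.9, 1.0, 1.8]
gripper_width: 10.5
grip_force: 59.8
```

drive_tool([
  {"tx":-0.002,"ty":0,"tz":0,"roll":0,"jaw":1},
  {"tx":-0.003,"ty":0,"tz":0,"roll":0,"jaw":1},
  {"tx":-0.003,"ty":0,"tz":0,"roll":0,"jaw":1},
  {"tx":-0.003,"ty":0,"tz":0,"roll":0,"jaw":1},
  {"tx":0,"ty":0,"tz":0,"roll":0,"jaw":1},
  {"tx":0,"ty":0,"tz":0,"roll":0,"jaw":1},
])

```text
t: 12.65
tool_pos: [513.0, 168.2, 97.4]
tcp_rot: [-3.142, 0.001, 1.772]
force: [0.1, -1.5, 2.9]
gripper_width: 10.3
grip_force: 59.9
```

drive_tool([
  {"tx":-0.003,"ty":0,"tz":0,"roll":0,"jaw":1},
  {"tx":-0.003,"ty":0,"tz":0,"roll":0,"jaw":1},
  {"tx":-0.003,"ty":0,"tz":0,"roll":0,"jaw":1},
  {"tx":-0.003,"ty":0,"tz":0,"roll":0,"jaw":1},
  {"tx":0,"ty":0,"tz":0,"roll":0,"jaw":1},
  {"tx":0,"ty":0,"tz":0,"roll":0,"jaw":1},
])

```text
t: 13.15
tool_pos: [515.4, 156.5, 97.3]
tcp_rot: [3.142, 0.001, 1.773]
force: [0.3, -0.8, 2.8]
gripper_width: 10.8
grip_force: 59.9
```

Drawn 28 mm with low force. Now lift.

drive_tool([
  {"tx":0,"ty":0,"tz":-0.003,"roll":0,"jaw":1},
  {"tx":0,"ty":0,"tz":-0.005,"roll":0,"jaw":1},
  {"tx":0,"ty":0,"tz":-0.006,"roll":0,"jaw":1},
  {"tx":0,"ty":0,"tz":-0.006,"roll":0,"jaw":1},
  {"tx":0,"ty":0,"tz":0,"roll":0,"jaw":1},
])

```text
t: 13.57
tool_pos: [515.9, 157.3, 118.7]
tcp_rot: [3.139, 0.0, 1.773]
force: [1.0, -0.4, -1.9]
gripper_width: 10.5
grip_force: 59.2
```

drive_tool([
  {"tx":0,"ty":0,"tz":-0.01,"roll":0,"jaw":1},
  {"tx":0,"ty":0,"tz":-0.015,"roll":0,"jaw":1},
  {"tx":0,"ty":0,"tz":-0.02,"roll":0,"jaw":1},
  {"tx":0,"ty":0,"tz":-0.02,"roll":0,"jaw":1},
  {"tx":0,"ty":0,"tz":-0.02,"roll":0,"jaw":1},
  {"tx":0,"ty":0,"tz":-0.01,"roll":0,"jaw":1},
  {"tx":0,"ty":0,"tz":-0.005,"roll":0,"jaw":1},
  {"tx":0,"ty":0,"tz":0,"roll":0,"jaw":1},
  {"tx":0,"ty":0,"tz":0,"roll":0,"jaw":1},
])

```text
t: 14.32
tool_pos: [514.8, 157.0, 216.6]
tcp_rot: [-3.14, -0.0, 1.773]
force: [-0.5, -0.1, -3.0]
gripper_width: 10.7
grip_force: 59.3
```

```bash
cat > held.py <<'E'
from h import *
s=telemetry.observe();print(s['tool_pos'],s['tcp_rot'],s['force'],s['wrist_torque'],s['gripper_width'])
c=capture('wrist');save(c,'held');W=cloud(c,s)
R_=R.from_euler('xyz',s['tcp_rot']).as_matrix();p=(W-s['tool_pos'])@R_   # tool coords
x,y,z=p[...,0],p[...,1],p[...,2]
k=(np.abs(np.abs(y)-48)<8)&(x>15)&(x<112)&(z>-10)&(z<35)
A=np.c_[x[k],y[k],np.ones(k.sum())];co=np.linalg.lstsq(A,z[k],rcond=None)[0];print('plate z=',co.round(4),k.sum(),'resid',np.std(z[k]-A@co))
d=np.abs(z-(co[0]*x+co[1]*y+co[2]))<4
for b in(20,40,60,80,100):
    m=d&(np.abs(x-b)<6)&(np.abs(y)<80);print(b,np.percentile(y[m],[1,99]).round(1))
m=d&(np.abs(np.abs(y)-48)<8);print('end x',np.percentile(x[m],99.5))
m=(np.abs(y)<12)&(x>5)&(x<50)&(z-(co[0]*x+co[2])<-18)&(z>-40);print('rib',m.sum(),np.percentile(x[m],99.5) if m.any() else 0,np.percentile(y[m],[2,98]) if m.any() else 0)
E
python3 held.py
```

```text
[514.76561291 157.02342476 216.58274147] [-3.14042473e+00 -9.99806176e-05  1.77281258e+00] [-0.4867844  -0.06976501 -2.97443162] [-0.0121071   0.02004647  0.01626809] 10.724046790397361
plate z= [7.12000e-02 7.00000e-04 1.30699e+01] 16384 resid 0.655159556785364
20 [-58.1  58.2]
40 [-57.9  58.2]
60 [-58.  58.]
80 [-57.9  58.1]
100 [-58.   58.1]
end x 104.31230243667413
rib 3789 29.093614930362172 [-11.27574062  11.42598062]
```

View pics/held.png

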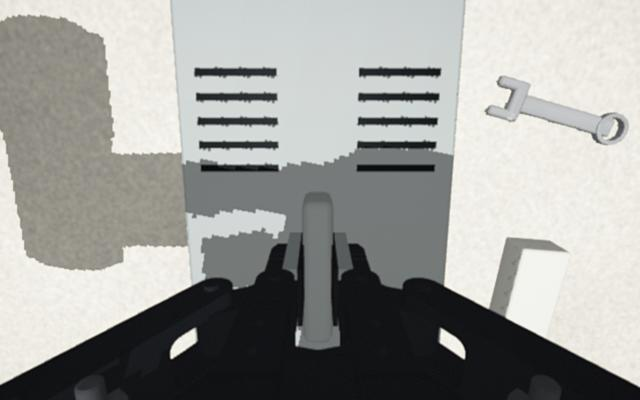

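The cover is held square to the tool, tilted 0.071 rad, and centred across it. Next I'll refine the mat pose from both fixed cameras.

```bash
python3 - <<'E'
from h import *
for n,b in(('top',(175,275,325,445)),('scene',(145,230,230,345))):
    c=capture(n);im=cv2.imread(f'pics/{n}0.png')
    hsv=cv2.cvtColor(im,cv2.COLOR_BGR2HSV)
    m=np.zeros(im.shape[:2],np.uint8);r=np.s_[b[0]:b[1],b[2]:b[3]]
    m[r]=((hsv[r][...,0]>95)&(hsv[r][...,0]<130)&(hsv[r][...,1]>75))*255
    m=cv2.morphologyEx(m,cv2.MORPH_CLOSE,np.ones((5,5)))
    k=max(cv2.findContours(m,cv2.RETR_EXTERNAL,cv2.CHAIN_APPROX_NONE)[0],key=cv2.contourArea)[:,0]
    P=np.array([ray(c,u,v,4)[:2] for u,v in k],np.float32);q=cv2.minAreaRect(P)
    print(n,np.round(q[0],1),np.round(q[1],1),round(q[2],2))
    if n=='top': # check calib with current table/mat heights
        W=cloud(c);z=W[...,2];print('mat z',np.median(z[r][m[r]>0]))
E
```

```text
top [ 514.4 -182.8] [296.3 208.2] 81.59
mat z nan
scene [ 514.7 -182. ] [301.4 211.7] 81.39
```

drive_tool([
  {"tx":0,"ty":0,"tz":0,"roll":3,"jaw":1},
  {"tx":0,"ty":0,"tz":0,"roll":5,"jaw":1},
  {"tx":0,"ty":0,"tz":0,"roll":5,"jaw":1},
  {"tx":0,"ty":0,"tz":0,"roll":4,"jaw":1},
  {"tx":0,"ty":0,"tz":0,"roll":3.1,"jaw":1},
  {"tx":-0.01,"ty":0.0015,"tz":0,"roll":0,"jaw":1},
  {"tx":-0.02,"ty":0.003,"tz":0,"roll":0,"jaw":1},
  {"tx":-0.03,"ty":0.0045,"tz":0,"roll":0,"jaw":1},
  {"tx":-0.03,"ty":0.0045,"tz":0,"roll":0,"jaw":1},
  {"tx":-0.03,"ty":0.0045,"tz":0,"roll":0,"jaw":1},
])

```text
t: 15.3
tool_pos: [514.7, 34.1, 216.7]
tcp_rot: [-3.141, 0.0, 1.425]
force: [0.2, -0.1, -3.1]
gripper_width: 10.7
grip_force: 59.2
```

drive_tool([
  {"tx":-0.03,"ty":0.0045,"tz":0,"roll":0,"jaw":1},
  {"tx":-0.03,"ty":0.0045,"tz":0,"roll":0,"jaw":1},
  {"tx":-0.03,"ty":0.0045,"tz":0,"roll":0,"jaw":1},
  {"tx":-0.03,"ty":0.0045,"tz":0,"roll":0,"jaw":1},
  {"tx":-0.03,"ty":0.0045,"tz":0,"roll":0,"jaw":1},
  {"tx":-0.03,"ty":0.0045,"tz":0,"roll":0,"jaw":1},
  {"tx":-0.02,"ty":0.003,"tz":0,"roll":0,"jaw":1},
  {"tx":-0.014,"ty":0.002,"tz":0,"roll":0,"jaw":1},
  {"tx":0,"ty":0,"tz":0,"roll":0,"jaw":1},
  {"tx":0,"ty":0,"tz":0,"roll":0,"jaw":1},
])

```text
t: 16.13
tool_pos: [514.7, -181.0, 216.7]
tcp_rot: [-3.14, -0.001, 1.421]
force: [0.4, 1.7, -2.3]
gripper_width: 10.5
grip_force: 59.2
```

```bash
python3 held.py
```

```text
[ 514.66135402 -181.02547785  216.72861362] [-3.14048292e+00 -8.53606588e-04  1.42137591e+00] [ 0.44836871  1.66192261 -2.27649358] [-0.01083437 -0.00916699 -0.03532535] 10.483940742236868
plate z= [7.15000e-02 3.00000e-04 1.30308e+01] 16387 resid 0.6574791753158141
20 [-58.3  58.1]
40 [-58.1  58. ]
60 [-58.   57.9]
80 [-58.1  58. ]
100 [-58.2  57.9]
end x 104.2780642457605
rib 3783 29.051979880967313 [-11.36672194  11.3992289 ]
```

drive_tool([
  {"tx":0,"ty":0,"tz":0.02,"roll":0,"jaw":1},
  {"tx":0,"ty":0,"tz":0.03,"roll":0,"jaw":1},
  {"tx":0,"ty":0,"tz":0.035,"roll":0,"jaw":1},
  {"tx":0,"ty":0,"tz":0.035,"roll":0,"jaw":1},
  {"tx":0,"ty":0,"tz":0.022,"roll":0,"jaw":1},
  {"tx":0,"ty":0,"tz":0.012,"roll":0,"jaw":1},
  {"tx":0,"ty":0,"tz":0.006,"roll":0,"jaw":1},
  {"tx":0,"ty":0,"tz":0.002,"roll":0,"jaw":1},
  {"tx":0,"ty":0,"tz":0,"roll":0,"jaw":1},
  {"tx":0,"ty":0,"tz":0,"roll":0,"jaw":1},
])

```text
t: 17.02
tool_pos: [515.9, -180.5, 56.4]
tcp_rot: [3.14, 0.001, 1.423]
force: [0.4, 0.4, -1.8]
gripper_width: 10.9
grip_force: 59.1
```

drive_tool([
  {"tx":0,"ty":0,"tz":0.002,"roll":0,"jaw":1},
  {"tx":0,"ty":0,"tz":0.001,"roll":0,"jaw":1},
  {"tx":0,"ty":0,"tz":0.001,"roll":0,"jaw":1},
  {"tx":0,"ty":0,"tz":0,"roll":0,"jaw":1},
  {"tx":0,"ty":0,"tz":0,"roll":0,"jaw":1},
])

```text
t: 17.43
tool_pos: [515.2, -180.7, 51.4]
tcp_rot: [3.141, -0.0, 1.422]
force: [-0.1, -0.0, -2.3]
gripper_width: 10.9
grip_force: 59.1
```

drive_tool([
  {"tx":0,"ty":0,"tz":0.001,"roll":0,"jaw":1},
  {"tx":0,"ty":0,"tz":0.001,"roll":0,"jaw":1},
  {"tx":0,"ty":0,"tz":0,"roll":0,"jaw":1},
  {"tx":0,"ty":0,"tz":0,"roll":0,"jaw":1},
])

```text
t: 17.77
tool_pos: [515.1, -180.6, 49.2]
tcp_rot: [-3.141, -0.0, 1.422]
force: [-0.3, 0.1, -1.6]
gripper_width: 11.0
grip_force: 59.1
```

drive_tool([
  {"tx":0,"ty":0,"tz":0.001,"roll":0,"jaw":1},
  {"tx":0,"ty":0,"tz":0,"roll":0,"jaw":1},
  {"tx":0,"ty":0,"tz":0,"roll":0,"jaw":1},
])

```text
t: 18.02
tool_pos: [515.1, -180.6, 48.2]
tcp_rot: [-3.141, -0.0, 1.422]
force: [0.7, -0.2, -3.6]
gripper_width: 10.7
grip_force: 59.1
```

drive_tool([
  {"tx":0,"ty":0,"tz":0.001,"roll":0,"jaw":1},
  {"tx":0,"ty":0,"tz":0.001,"roll":0,"jaw":1},
  {"tx":0,"ty":0,"tz":0,"roll":0,"jaw":1},
  {"tx":0,"ty":0,"tz":0,"roll":0,"jaw":1},
])

```text
t: 18.35
tool_pos: [515.1, -180.6, 46.2]
tcp_rot: [-3.141, -0.0, 1.422]
force: [-0.1, -0.1, -2.6]
gripper_width: 10.2
grip_force: 59.1
```

drive_tool([
  {"tx":0,"ty":0,"tz":0.001,"roll":0,"jaw":1},
  {"tx":0,"ty":0,"tz":0,"roll":0,"jaw":1},
  {"tx":0,"ty":0,"tz":0,"roll":0,"jaw":1},
])

```text
t: 18.6
tool_pos: [515.1, -180.6, 45.2]
tcp_rot: [-3.142, -0.0, 1.422]
force: [-0.2, -0.1, -2.7]
gripper_width: 10.6
grip_force: 59.1
```

drive_tool([
  {"tx":0,"ty":0,"tz":0.001,"roll":0,"jaw":1},
  {"tx":0,"ty":0,"tz":0,"roll":0,"jaw":1},
  {"tx":0,"ty":0,"tz":0,"roll":0,"jaw":1},
])

```text
t: 18.85
tool_pos: [515.1, -180.6, 44.2]
tcp_rot: [-3.142, -0.0, 1.422]
force: [-0.3, 0.6, -2.3]
gripper_width: 10.6
grip_force: 59.1
```

drive_tool([
  {"tx":0,"ty":0,"tz":0.001,"roll":0,"jaw":1},
  {"tx":0,"ty":0,"tz":0,"roll":0,"jaw":1},
  {"tx":0,"ty":0,"tz":0,"roll":0,"jaw":1},
])

```text
t: 19.1
tool_pos: [515.1, -180.6, 43.2]
tcp_rot: [-3.141, -0.0, 1.422]
force: [-0.9, -1.2, -1.9]
gripper_width: 10.9
grip_force: 59.1
```

drive_tool([
  {"tx":0,"ty":0,"tz":0.001,"roll":0,"jaw":1},
  {"tx":0,"ty":0,"tz":0,"roll":0,"jaw":1},
  {"tx":0,"ty":0,"tz":0,"roll":0,"jaw":1},
])

```text
t: 19.35
tool_pos: [515.1, -180.6, 42.2]
tcp_rot: [-3.142, -0.0, 1.422]
force: [-0.2, -1.2, -1.5]
gripper_width: 11.0
grip_force: 59.1
```

drive_tool([
  {"tx":0,"ty":0,"tz":0.001,"roll":0,"jaw":1},
  {"tx":0,"ty":0,"tz":0,"roll":0,"jaw":1},
  {"tx":0,"ty":0,"tz":0,"roll":0,"jaw":1},
])

```text
t: 19.6
tool_pos: [515.2, -180.8, 41.6]
tcp_rot: [3.141, 0.0, 1.422]
force: [-0.9, -1.3, 0.9]
gripper_width: 10.7
grip_force: 59.6
```

drive_tool([
  {"tx":0,"ty":0,"tz":0.0005,"roll":0,"jaw":1},
  {"tx":0,"ty":0,"tz":0,"roll":0,"jaw":1},
  {"tx":0,"ty":0,"tz":0,"roll":0,"jaw":1},
])

```text
t: 19.85
tool_pos: [515.3, -180.9, 41.1]
tcp_rot: [3.141, 0.0, 1.422]
force: [-1.9, -1.5, 2.6]
gripper_width: 10.5
grip_force: 60.0
```

drive_tool([
  {"tx":0,"ty":0,"tz":0.0005,"roll":0,"jaw":1},
  {"tx":0,"ty":0,"tz":0,"roll":0,"jaw":1},
  {"tx":0,"ty":0,"tz":0,"roll":0,"jaw":1},
])

```text
t: 20.1
tool_pos: [515.3, -181.0, 40.8]
tcp_rot: [3.141, 0.0, 1.422]
force: [-2.8, -3.2, 6.1]
gripper_width: 10.8
grip_force: 60.4
```

drive_tool([
  {"tx":0,"ty":0,"tz":0.0005,"roll":0,"jaw":1},
  {"tx":0,"ty":0,"tz":0,"roll":0,"jaw":1},
  {"tx":0,"ty":0,"tz":0,"roll":0,"jaw":1},
])

```text
t: 20.35
tool_pos: [515.4, -181.2, 40.3]
tcp_rot: [3.141, 0.001, 1.422]
force: [-2.1, -3.0, 4.8]
gripper_width: 10.3
grip_force: 60.3
```

drive_tool([
  {"tx":0,"ty":0,"tz":0.0005,"roll":0,"jaw":1},
  {"tx":0,"ty":0,"tz":0,"roll":0,"jaw":1},
  {"tx":0,"ty":0,"tz":0,"roll":0,"jaw":1},
])

```text
t: 20.6
tool_pos: [515.4, -181.3, 40.0]
tcp_rot: [3.14, 0.001, 1.422]
force: [-3.9, -3.4, 7.7]
gripper_width: 10.7
grip_force: 60.6
```

```bash
python3 held.py
```

```text
[ 515.42277417 -181.29029964   40.00268675] [3.14042743e+00 8.49979353e-04 1.42198506e+00] [-3.94141872 -3.36825888  7.66788234] [0.13595537 0.44528562 0.08365735] 10.71204530310702
plate z= [4.95000e-02 1.70000e-03 1.29947e+01] 16549 resid 0.659268786813949
20 [-58.2  58. ]
40 [-58.3  57.8]
60 [-58.2  57.7]
80 [-58.4  57.7]
100 [-58.4  57.6]
end x 103.70414495505865
rib 3765 28.949477099669867 [-11.36950305  11.34283039]
```

The cover is levelling in the grip (0.071 down to 0.050). I'll try easing the grip for a softer finish.

drive_tool([
  {"tx":0,"ty":0,"tz":0,"roll":0,"jaw":0.8},
  {"tx":0,"ty":0,"tz":0,"roll":0,"jaw":0.8},
])

```text
t: 20.82
tool_pos: [515.4, -181.3, 40.0]
tcp_rot: [3.14, 0.001, 1.422]
force: [-2.7, -4.2, 7.1]
gripper_width: 10.7
grip_force: 60.6
```

drive_tool([
  {"tx":0,"ty":0,"tz":0,"roll":0,"jaw":0.77},
  {"tx":0,"ty":0,"tz":0,"roll":0,"jaw":0.77},
])

```text
t: 20.98
tool_pos: [515.4, -181.3, 40.0]
tcp_rot: [3.141, 0.001, 1.422]
force: [-3.6, -3.2, 6.8]
gripper_width: 10.5
grip_force: 60.6
```

drive_tool([
  {"tx":0,"ty":0,"tz":0.0005,"roll":0,"jaw":0.77},
  {"tx":0,"ty":0,"tz":0,"roll":0,"jaw":0.77},
  {"tx":0,"ty":0,"tz":0.0005,"roll":0,"jaw":0.77},
  {"tx":0,"ty":0,"tz":0,"roll":0,"jaw":0.77},
  {"tx":0,"ty":0,"tz":0,"roll":0,"jaw":0.77},
])

```text
t: 21.4
tool_pos: [515.6, -181.4, 38.9]
tcp_rot: [3.14, 0.001, 1.422]
force: [-2.3, -4.6, 5.1]
gripper_width: 10.8
grip_force: 60.4
```

drive_tool([
  {"tx":0,"ty":0,"tz":0.0005,"roll":0,"jaw":0.77},
  {"tx":0,"ty":0,"tz":0,"roll":0,"jaw":0.77},
  {"tx":0,"ty":0,"tz":0.0005,"roll":0,"jaw":0.77},
  {"tx":0,"ty":0,"tz":0,"roll":0,"jaw":0.77},
  {"tx":0,"ty":0,"tz":0,"roll":0,"jaw":0.77},
])

```text
t: 21.82
tool_pos: [515.7, -181.6, 38.1]
tcp_rot: [3.14, 0.001, 1.422]
force: [-1.7, -4.5, 8.6]
gripper_width: 10.8
grip_force: 60.6
```

```bash
python3 held.py
```

```text
[ 515.70722609 -181.64734747   38.11115911] [3.13964424e+00 1.43326644e-03 1.42216505e+00] [-1.73214336 -4.51590273  8.60383489] [-0.2252641   0.35763411  0.15369581] 10.836675496476825
plate z= [2.68000e-02 2.80000e-03 1.29661e+01] 16732 resid 0.6563860965859383
20 [-58.4  58. ]
40 [-58.2  57.8]
60 [-58.4  57.6]
80 [-58.5  57.6]
100 [-58.5  57.5]
end x 103.12611535166126
rib 3773 29.07740940515494 [-11.39692712  11.34220981]
```

drive_tool([
  {"tx":0,"ty":0,"tz":0.0005,"roll":0,"jaw":0.77},
  {"tx":0,"ty":0,"tz":0,"roll":0,"jaw":0.77},
  {"tx":0,"ty":0,"tz":0.0005,"roll":0,"jaw":0.77},
  {"tx":0,"ty":0,"tz":0,"roll":0,"jaw":0.77},
  {"tx":0,"ty":0,"tz":0,"roll":0,"jaw":0.77},
])

```text
t: 22.28
tool_pos: [515.8, -181.8, 37.2]
tcp_rot: [3.139, 0.002, 1.422]
force: [-1.8, -5.7, 6.2]
gripper_width: 10.9
grip_force: 60.7
```

drive_tool([
  {"tx":0,"ty":0,"tz":0.0005,"roll":0,"jaw":0.77},
  {"tx":0,"ty":0,"tz":0,"roll":0,"jaw":0.77},
  {"tx":0,"ty":0,"tz":0,"roll":0,"jaw":0.77},
])

```text
t: 22.53
tool_pos: [515.9, -181.8, 36.7]
tcp_rot: [3.139, 0.002, 1.422]
force: [-1.8, -5.9, 8.7]
gripper_width: 10.4
grip_force: 60.8
```

```bash
python3 held.py
```

```text
[ 515.8756308  -181.79257423   36.74314063] [3.13917162e+00 1.61751963e-03 1.42209602e+00] [-1.77111741 -5.9053669   8.72246722] [-0.26414715  0.36233575  0.09944518] 10.446675315948088
plate z= [1.06000e-02 3.10000e-03 1.29311e+01] 16868 resid 0.6576399513371965
20 [-58.3  58.1]
40 [-58.4  57.7]
60 [-58.4  57.6]
80 [-58.4  57.5]
100 [-58.6  57.6]
end x 102.66565054554201
rib 3762 29.207106684973056 [-11.34074921  11.35312203]
```

drive_tool([
  {"tx":0,"ty":0,"tz":0.0005,"roll":0,"jaw":0.77},
  {"tx":0,"ty":0,"tz":0,"roll":0,"jaw":0.77},
  {"tx":0,"ty":0,"tz":0.0003,"roll":0,"jaw":0.77},
  {"tx":0,"ty":0,"tz":0,"roll":0,"jaw":0.77},
  {"tx":0,"ty":0,"tz":0,"roll":0,"jaw":0.77},
])

```text
t: 23.0
tool_pos: [515.9, -181.9, 36.1]
tcp_rot: [3.139, 0.002, 1.422]
force: [-3.1, -5.9, 7.7]
gripper_width: 10.8
grip_force: 60.9
```

```bash
python3 held.py
```

```text
[ 515.94654986 -181.9036054    36.09488251] [3.13891633e+00 1.80452837e-03 1.42210651e+00] [-3.07823818 -5.93807179  7.65173774] [-0.23697539  0.40153045  0.06675325] 10.752282207694394
plate z= [2.30000e-03 3.20000e-03 1.29075e+01] 16949 resid 0.6469696298567122
20 [-58.4  58. ]
40 [-58.3  57.8]
60 [-58.5  57.6]
80 [-58.4  57.5]
100 [-58.5  57.6]
end x 102.45619502983097
rib 3753 29.17211160240143 [-11.38678328  11.35457206]
```

Level to within 0.002 rad. Release.

drive_tool([
  {"tx":0,"ty":0,"tz":-0.0003,"roll":0,"jaw":0.7},
  {"tx":0,"ty":0,"tz":0,"roll":0,"jaw":0.6},
  {"tx":0,"ty":0,"tz":0,"roll":0,"jaw":0.5},
  {"tx":0,"ty":0,"tz":0,"roll":0,"jaw":0.35},
  {"tx":0,"ty":0,"tz":0,"roll":0,"jaw":0.2},
  {"tx":0,"ty":0,"tz":0,"roll":0,"jaw":0.1},
  {"tx":0,"ty":0,"tz":0,"roll":0,"jaw":0.1},
  {"tx":0,"ty":0,"tz":0,"roll":0,"jaw":0.1},
])

```text
t: 23.72
tool_pos: [515.2, -180.5, 35.2]
tcp_rot: [-3.142, -0.0, 1.422]
force: [0.5, 0.3, 0.4]
gripper_width: 38.6
grip_force: 0.0
```

drive_tool([
  {"tx":0,"ty":0,"tz":-0.01,"roll":0,"jaw":0.1},
  {"tx":0,"ty":0,"tz":-0.02,"roll":0,"jaw":0.1},
  {"tx":0,"ty":0,"tz":-0.03,"roll":0,"jaw":0.1},
  {"tx":0,"ty":0,"tz":-0.03,"roll":0,"jaw":0.1},
  {"tx":-0.03,"ty":0,"tz":-0.03,"roll":0,"jaw":0.1},
  {"tx":-0.04,"ty":0,"tz":-0.03,"roll":0,"jaw":0.1},
  {"tx":-0.03,"ty":0,"tz":-0.03,"roll":0,"jaw":0.1},
  {"tx":0,"ty":0,"tz":-0.02,"roll":0,"jaw":0.1},
  {"tx":0,"ty":0,"tz":0,"roll":0,"jaw":0.1},
  {"tx":0,"ty":0,"tz":0,"roll":0,"jaw":0.1},
])

```text
t: 24.55
tool_pos: [501.6, -272.3, 230.8]
tcp_rot: [3.139, 0.001, 1.421]
force: [-0.2, 0.9, -0.6]
gripper_width: 38.4
grip_force: 0.0
```

```bash
python3 - <<'E'
from h import *
s=telemetry.observe();print(s['tool_pos'],s['force'])
c=capture('wrist');save(c,'end');W=cloud(c,s);Z=W[...,2]
hsv=cv2.cvtColor(c['image'],cv2.COLOR_RGB2HSV)
a=np.radians(-8.5);p=W[...,:2]-[514.6,-182.4];q=p@np.array([[np.cos(a),-np.sin(a)],[np.sin(a),np.cos(a)]])
k=(Z>18)&(Z<30)&(np.abs(q[...,0])<90)&(np.abs(q[...,1])<150)
for y in range(-110,120,30):
    m=k&(np.abs(q[...,1]-y)<6)
    if m.sum()>30: print('cover',y,np.percentile(q[m][:,0],[1,99]).round(1),np.median(Z[m]).round(1))
for x in(-48,48):
    m=k&(np.abs(q[...,0]-x)<8);print('ends',x,np.percentile(q[m][:,1],[.5,99.5]).round(1))
b=(hsv[...,0]>95)&(hsv[...,0]<130)&(hsv[...,1]>75)&(Z<10)&(np.abs(q[...,0])<130)&(np.abs(q[...,1])<180)
for y in range(-90,120,30):
    m=b&(np.abs(q[...,1]-y)<6)
    if m.sum()>30: print('mat',y,np.percentile(q[m][:,0],[.5,99.5]).round(1))
for x in(-80,-40,40,80):
    m=b&(np.abs(q[...,0]-x)<6)
    if m.sum()>30: print('mat x',x,np.percentile(q[m][:,1],[.5,99.5]).round(1))
t=capture('top');save(t,'top1')
E
```

```text
[ 501.59769545 -272.34001367  230.8490501 ] [-0.23768507  0.92128558 -0.59081025]
cover -110 [-57.1  59.3] 22.8
cover -80 [-57.2  59.8] 22.8
cover -50 [-57.   59.9] 22.8
cover -20 [-57.5  59.4] 22.8
cover 10 [-57.7  59.7] 22.7
cover 40 [-57.5  59.4] 22.7
ends -48 [-112.3   59.5]
ends 48 [-112.3   59.7]
mat -90 [-103.3  104.1]
mat -60 [-103.8  104.3]
mat -30 [-103.7  104.3]
mat 0 [-104.   104.1]
mat 30 [-103.8  104.2]
mat 60 [-103.8  104.2]
mat x -80 [-147.9   64.4]
mat x -40 [-149.4 -119.4]
mat x 40 [-149.3 -119.1]
mat x 80 [-148.    64.5]
```

View pics/end.png

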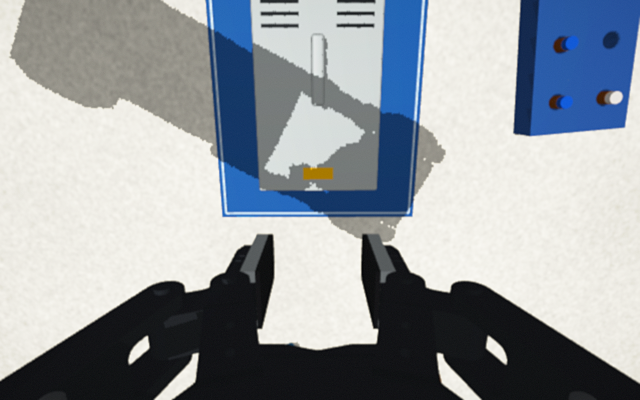

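View pics/top1.png

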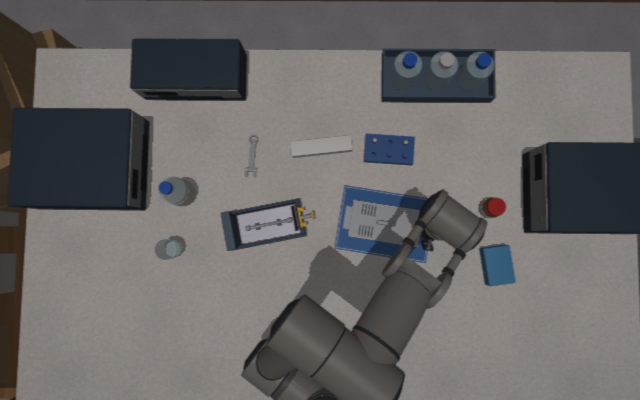

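The wrist view shows the cover lying flat on the mat: latch edge at row 190, mat edge at row 215. It is about 1 mm off centre and parallel to the mat. The top view shows the column still in its cradles (269,223) and the other items unmoved. I'll hand the job in.

```bash
python3 -c "
from workcell import arm;print(arm.job_done())"
```

```text
the job is handed in; nothing more can be done
None
```

The cover is off the oven and resting level and right way up on the mat, about 1–2 mm off centre and parallel to it. The gripper is clear, and the column and everything else are still in place. I've handed the job in after about 25 s of robot time; no verdict was shown.

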